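# Turn the parts carousel to bring the jar to the front

### The arm

A 7-joint arm with a two-finger parallel gripper is mounted at the origin on the work surface. World frame = base frame: x ahead of the robot, y to its left, z up, the work surface at z = 0. Lengths are in m, angles in rad, forces in N, time in s.
With the tool pointing down it reaches from about 0.4 to 0.9 m from the base axis. Payload 5.5 kg.
Tool frame: the origin (TCP) lies midway between the tips of the shut fingers; the grasp point (between the pads) lies 19 mm behind it (ctrl.grasp_offset is the distance from the TCP to the grasp point, in m); z points along the fingers, y is the line along which they close (so a half turn about z gives the same grasp; the last joint's range is limited). The gripper opens to 85 mm and grips with 20 to 120 N. Pads are 22 mm wide; open, the fingers measure 114 mm over their backs; the gripper's body (76 mm by 85 mm) begins 54 mm behind the grasp point. The pads swing forward as they close: fully open they stand 13 mm farther back than shut.
Start: joints at [-1.08, 0.501, -0.427, 1.55, 0.221, 1.138, -0.21], TCP at [0.147, 0.633, 0.207] pointing down, gripper open.
Joint ranges: [-2.88, 2.88], [-0.31, 2.03], [-1.54, 1.56], [0.2, 2.42], [-1.41, 4.55], [0.19, 2.02], [-2.57, 2.57]. Speed limits (rad/s): [2.57, 2.57, 3.14, 3.14, 3.14, 3.14, 3.14].

### API

Orientations are given as a rotation vector (axis times angle).
In Python, from rig import ctrl gives the robot as it stands.
- The arm moves only by the shell command python3 -m crank 'ROWS' [FORCE]. ROWS is JSON, one flat list of numbers, 7 for each row, row after row: the finger opening in mm, from 0 to 85.4, then the shift along the world's x, y, z in units of 60 mm (1.0 is 60 mm), then the turn, a rotation vector about the world's x, y, z in units of 10 degrees (1.0 is 10 degrees). A call has 1 to 20 rows; each row shifts and turns the commanded pose from where the row before left it; what a row does not reach is not made up. A row lasts 1/8 s, in which the tool goes at most 62.5 mm and 10.7 degrees, less where a joint would pass 70% of its speed; a pose out of reach is approached as far as the arm can. A call is refused whole if a number of a shift passes 1 or a number of a turn 1, either way. A call with a gripper value outside its range is refused whole. The fingers move at their own pace and stop on an object; FORCE is the grip in N (left out, the last holds). Time passes only in rows, so rows that do not move let the fingers close. It gives the time, the measured TCP pose, the force, the opening and the grip force at its end, in the units of the state.
- ctrl.read_state(): the state, without advancing time (a new reading comes with each control period).
- ctrl.camera(name): name is "scene" or "top"; returns the picture (420x560x3 uint8, blue, green, red); there is no depth.
- ctrl.camera_model(name): a dict with "vertical_fov" (degrees; the focal length in pixels is half the picture's height over the tangent of half this angle, whatever the lens; pixels are square), "cx", "cy" (the principal point, pixels), "rvec" (rotation vector, rad) and "tvec" (3), from world to camera coordinates, as OpenCV has them. Camera axes: x right, y down, z forward; pixel columns grow to the right and rows downward; lengths in m; the calibration is good to about 2 mm. A picture is of the moment at which its call begins. camera_model takes no time and is no camera call.
- ctrl.job_done(): hands the job in; it is judged then, once.
The state is a dict: "clock": time; "joint_pos": joint angles; "qvel": joint speeds; "effort": joint torques, N m; "position": TCP position; "eef_rot": TCP orientation; "wrist_force": force on the tool from outside, world axes, zero at the start; "torque": the same for the moment, N m; "opening": opening from 0.0 (shut) to 1.0 (fully open); "gripper_force": force on a finger pad.
Only numpy, scipy, OpenCV 4.12 (cv2) and the standard library are available. Lean on these libraries where they do the work, as an engineer would, in place of code of your own. Each camera call takes 0.05 s, during which the arm holds its last target. There are 200 camera calls.

### The job

Turn the rotating parts organiser by pushing its rim with the fingertips until the jar with the flip-top lid stands squarely at the front, right behind the point of the metal wedge, and leave it there, at rest. Do not touch, lift or upset anything that stands on the carousel, and leave the tools lying around it where they are.

Things in the scene. Friction and masses are not known exactly. Their poses are not given: they have to be found in the camera images.
- base: Fixed foot of the rotating organiser: black disc 330 mm across, 8 mm thick, lying on the cabinet top (z = 0). Origin at its centre on z = 0, on the carousel's turning axis. Its own -x axis is the front, facing the robot within 0.3 rad.
- wedge (a point): Point of the dark steel wedge on the base that marks the front: it stands out from under the carousel at the base's -x side, ends in a right-angled point 200 mm from the axis and points straight outwards. Site on its top, 18 mm above the table.
- carousel: Grey plastic turntable 300 mm across, 0.9 kg, turns both ways without end about its vertical axis; friction of 0.12 N m (about 1 N at the rim) stops it at once when no longer pushed. Origin on the axis, 24 mm above the table. Floor: disc of radius 122 mm, top 32 mm above the table. Six 60 degree bays, centred 0, 60, 120 ... degrees from its +x axis. The jar starts in the bay at +x.
- lobe (a point): Top of one of the six lobes that form the raised rim, one outside each bay centre (0, 60, 120 ... degrees from the carousel's +x). Each is 39 degrees (about 97 mm) long, from radius 122 to 150 mm and from 24 to 56 mm above the table. This one is outside the +x bay, the jar's; point at radius 136 mm.
- notch (a point): One of six finger notches between the lobes, at 30, 90, 150 ... degrees from the carousel's +x (this one at +30; point at radius 136 mm, at lobe-top height, 56 mm above the table). 21 degrees wide (41 mm at its bottom, 58 mm at its mouth), 28 mm deep, open up, down and outwards: a fingertip lowered in can push sideways on the flat end of a lobe.
- hub (a point): Top of the aluminium stub on the carousel's axis, radius 16 mm, 66 mm above the table. Six upright dividers part the bays, at 30, 90, 150 ... degrees from the carousel's +x, from the stub to radius 120 mm, 3 mm thick, their tops 50 mm above the table.
- jar: The item wanted: clear round jar 40 mm across with a white snap flip-top lid 43 mm across (hinge lug and thumb tab at its sides), 50 mm high in all (top 82 mm above the table), steel pins inside, 60 g. The tallest item, the only one with a lid. Loose, stands about 80 mm from the axis and rides round with the carousel; origin at the centre of its underside. Not to be touched.
- socket: Chrome drive socket, stepped cylinder 27 mm across, 34 mm high. Loose, stands in one of the carousel's bays; origin near the centre of its underside. Not to be touched.
- spacer: Aluminium bearing spacer, ring 34 mm across, 18 mm hole, 18 mm high. Loose, stands in one of the carousel's bays; origin near the centre of its underside. Not to be touched.
- bushing: Silicone bushing cup, open, 38 mm across, 24 mm high. Loose, stands in one of the carousel's bays; origin near the centre of its underside. Not to be touched.
- peghook: White plastic pegboard hook lying flat, about 50 by 22 mm, 6 mm thick. Loose, stands in one of the carousel's bays; origin near the centre of its underside. Not to be touched.
- tumbler: Clear open cup without lid, 40 mm across, 44 mm high. Loose, stands in one of the carousel's bays; origin near the centre of its underside. Not to be touched.
- driver: Screwdriver 180 mm long lying on the table to the left of the organiser, to be left alone. Origin under its middle.
- wrench: Wrench 160 mm long lying on the table to the right of the organiser, to be left alone. Origin under its middle.
- knobnut: Black clamping knob, 40 mm across, 26 mm high, on the table in front and left of the organiser, to be left alone. Origin at the centre of its underside.

How it is judged:
By the outcome, as a careful person would: the job done as asked, in the order asked, and still so for the second after the job is handed in, with the robot touching nothing.
It also fails if it takes over 54 s, if anything falls off the work surface, if the arm or the gripper's body presses on something with over 40 N, if the wrist force passes 120 N, or if a joint passes its speed limit or range.

## Working session

There is one attempt and no reset: what is moved stays moved. The work goes in short steps, Python scripts to look and compute and a shell command to move; the robot and the scene stay as the last step left them, time stands still between calls to the robot, and variables do not carry over. Pictures are saved under pics/ and viewed, at most 10 in all, crops included, and the job is handed in when it is done.

```bash
mkdir -p pics; cat > h.py <<'E'
import numpy as np, cv2
from rig import ctrl
def cam(n):
    m=ctrl.camera_model(n); f=210/np.tan(np.radians(m["vertical_fov"])/2)
    K=np.array([[f,0,m["cx"]],[0,f,m["cy"]],[0,0,1]]); R=cv2.Rodrigues(np.array(m["rvec"],float))[0]
    return K,R,np.array(m["tvec"],float)
def atz(n,uv,z):
    K,R,t=cam(n); d=R.T@np.linalg.inv(K)@np.array([*uv,1.]); c=-R.T@t
    return c+d*(z-c[2])/d[2]
def proj(n,p):
    K,R,t=cam(n); q=K@(R@np.array(p,float)+t); return q[:2]/q[2]
E
python3 - <<'E'
from h import *
for n in("scene","top"):
    cv2.imwrite(f"pics/{n}0.png",ctrl.camera(n)); print(n,ctrl.camera_model(n)); K,R,t=cam(n); print(-R.T@t)
s=ctrl.read_state(); print(s["clock"],s["position"],s["eef_rot"],s["opening"])
E
```

```text
scene {'vertical_fov': 52.03997474172862, 'cx': 281.70152193149033, 'cy': 212.0096237450326, 'rvec': array([ 1.98288428,  1.3576852 , -0.61007176]), 'tvec': array([-0.21415802, -0.29892083,  1.26508211])}
[ 1.1362524  -0.19247055  0.63838518]
top {'vertical_fov': 44.90805819027172, 'cx': 275.0173039616965, 'cy': 211.4636942805498, 'rvec': array([ 2.15924671, -2.104557  ,  0.19700852]), 'tvec': array([0.0164352 , 0.53636388, 0.96707031])}
[0.35700749 0.03524413 1.04617629]
0.1 [0.14669104 0.63255611 0.20588208] [-3.57026267e-01 -3.12097871e+00  2.68785775e-03] 0.9993148923916333
```

View pics/top0.png

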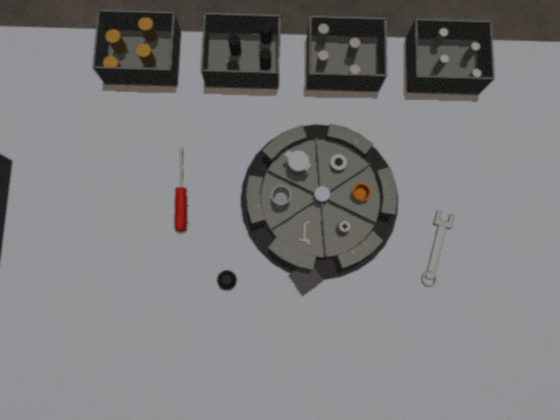

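View pics/scene0.png

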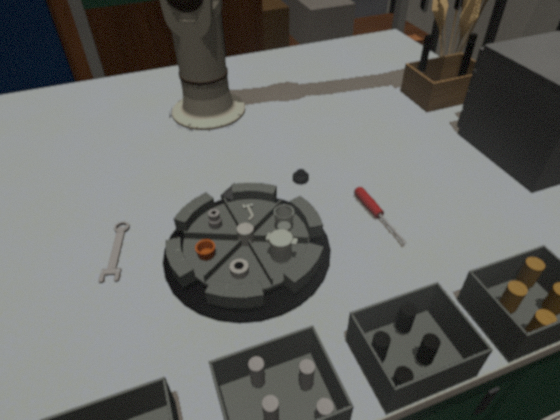

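The top view shows the jar at (297,160), the hub at (322,194) and the wedge point at (307,295). The jar has to go about two bays counter-clockwise, past the tumbler and peghook places. Next I'll rectify the lobe-top plane to measure this.

```bash
cat >> h.py <<'E'
def rect(img,n,c,z,half=.22,s=1800):
    # rectified plane z: col = (-y), row = (-x); s px per m
    P=[(c[0]+half,c[1]+half),(c[0]+half,c[1]-half),(c[0]-half,c[1]-half),(c[0]-half,c[1]+half)]
    src=np.float32([proj(n,(*p,z)) for p in P]); w=int(2*half*s)
    dst=np.float32([(0,0),(w,0),(w,w),(0,w)])
    return cv2.warpPerspective(img,cv2.getPerspectiveTransform(src,dst),(w,w),flags=cv2.INTER_CUBIC)
def tri(ut,us):
    A=[];
    for n,u in(("top",ut),("scene",us)):
        K,R,t=cam(n); P=K@np.c_[R,t]; A+=[P]
    X=cv2.triangulatePoints(A[0],A[1],np.float64(ut),np.float64(us))[:,0]; return X[:3]/X[3]
E
python3 - <<'E'
from h import *
t=cv2.imread("pics/top0.png")
print("hub tri",tri((322,194),(245,229)))
print("hub",atz("top",(322,194),.066),atz("scene",(245,229),.066))
print("wedge",atz("top",(307,295),.018))
print("jar lid",atz("top",(297,158),.082))
c=atz("top",(322,194),.066)[:2]
r=rect(t,"top",c,.056,.165,1750); r=cv2.convertScaleAbs(r,alpha=2.0,beta=0)
w=rect(t,"top",c,.018,.22,1300); w=cv2.convertScaleAbs(w,alpha=2.0,beta=0)
cv2.imwrite("pics/r0.png",r); cv2.imwrite("pics/w0.png",w[280:,150:450]); print(r.shape,w.shape,c)
E
```

```text
hub tri [ 0.57089947 -0.06168987  0.06178893]
hub [ 0.56991229 -0.06154437  0.066     ] [ 0.5751461  -0.06227582  0.066     ]
wedge [ 0.37323153 -0.0380533   0.018     ]
jar lid [ 0.63744882 -0.0101831   0.082     ]
(577, 577, 3) (572, 572, 3) [ 0.56991229 -0.06154437]
```

View pics/r0.png

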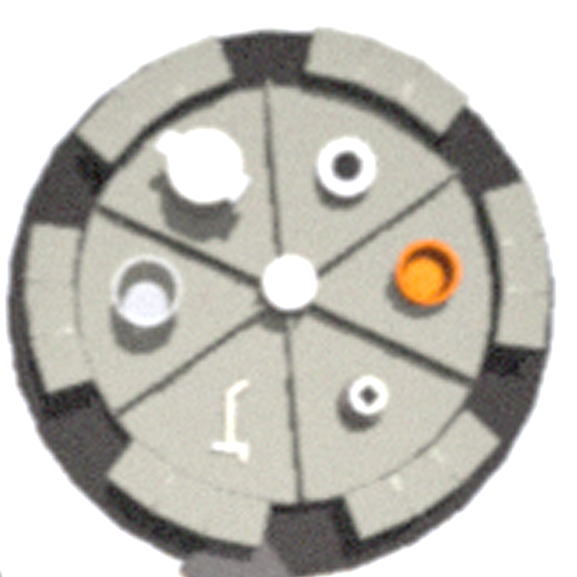

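View pics/w0.png

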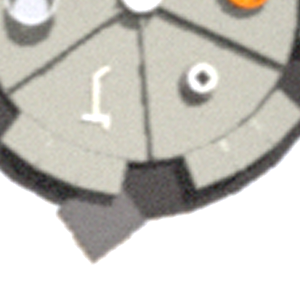

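Lobes and notches are clear in the rectified view, with notches near the front at (310,540) and (85,440), and the wedge tip is sharp in the second crop. I'll fit the carousel centre and phase by template, and the wedge tip by its edges.

```bash
cat >> h.py <<'E'
from scipy.optimize import minimize
def fit(img,n,x0):
    g=cv2.GaussianBlur(cv2.cvtColor(img,cv2.COLOR_BGR2GRAY),(0,0),.6).astype(np.float32)
    K,R,t=cam(n)
    rr,aa=np.meshgrid(np.arange(.124,.1535,.002),np.radians(np.arange(0,360,1.)),indexing="ij")
    rel=(np.degrees(aa)+30)%60-30
    M=((rr<.150)&(abs(rel)<19.5)).astype(float)
    def cost(p):
        a=aa+p[2]; X=np.stack([p[0]+rr*np.cos(a),p[1]+rr*np.sin(a),np.full_like(a,.056)],-1)
        q=(X@R.T+t)@K.T; u=(q[...,:2]/q[...,2:]).astype(np.float32)
        v=np.minimum(cv2.remap(g,u[...,0],u[...,1],cv2.INTER_LINEAR),130).astype(float)
        return -np.corrcoef(v.ravel(),M.ravel())[0,1]
    best=None
    for d in np.radians([-8,-4,0,4,8]):
        s=minimize(cost,[x0[0],x0[1],x0[2]+d],method="Nelder-Mead",options=dict(initial_simplex=np.array([x0[0],x0[1],x0[2]+d])+np.array([[0,0,0],[.006,0,0],[0,.006,0],[0,0,.08]]),xatol=1e-5,fatol=1e-6))
        if best is None or s.fun<best.fun: best=s
    return best.x,-best.fun
E
python3 - <<'E'
from h import *
for n in("top","scene"):
    p,s=fit(cv2.imread(f"pics/{n}0.png"),n,(.57,-.0615,np.radians(34))); print(n,p[:2],np.degrees(p[2]),s)
s=1300;c=(.56991229,-.06154437)
T=np.array([c[0]+.22-543/s,c[1]+.22-242/s]);print("tip",T,proj("top",(*T,.018)),proj("scene",(*T,.018)))
t=cv2.imread("pics/top0.png")
g=cv2.cvtColor(t,cv2.COLOR_BGR2GRAY); print(g[284:302,296:322])
E
```

```text
top [ 0.56911313 -0.06008554] 35.08917358445025 0.7532209984135045
scene [ 0.5800203 -0.0546827] 30.98440380808298 0.2189446776495111
tip [ 0.37221998 -0.02769822] [301.81283446 295.38195955] [234.733242   181.63397872]
[[ 67  67  69  69  68  68  67  68  71  73  69  73  72  69  71  70  67  69
   71  68  75  93 116 133 140 147]
 [ 72  65  67  69  70  68  68  71  69  71  68  71  69  70  64  69  67  69
   66  75  87 116 137 146 147 147]
 [ 82  71  69  67  70  66  70  71  69  68  71  66  69  69  67  68  69  70
   77  94 105 130 142 147 149 148]
 [ 97  77  66  67  68  70  68  66  67  67  69  63  67  67  68  68  71  80
   99 120 138 142 145 146 147 147]
 [107  83  68  65  67  68  71  68  71  70  68  69  67  69  71  77  92 104
  124 139 145 147 148 147 148 146]
 [124 102  83  74  67  71  66  68  68  67  65  67  71  72  82 100 121 138
  142 144 146 147 149 146 146 146]
 [141 125  99  81  69  68  69  67  69  68  68  68  76  91 105 123 141 146
  147 148 146 148 147 145 146 145]
 [147 138 119  92  70  61  66  67  67  68  72  81 100 122 136 142 146 145
  147 148 149 145 146 146 148 146]
 [147 14
[... 382 characters left out ...]
48 144 148
  148 145 145 148 145 146 147 148]
 [147 149 147 146 142 132 129 135 142 144 147 143 147 149 146 146 147 147
  145 148 147 145 147 147 147 148]
 [147 146 146 147 145 143 143 146 147 149 147 146 149 146 145 146 147 146
  146 145 147 149 147 147 146 147]
 [146 146 148 147 143 145 149 148 146 147 146 148 146 145 148 145 147 147
  146 145 148 146 144 147 146 146]
 [146 144 148 147 146 148 146 149 147 146 148 147 147 146 149 149 147 146
  149 146 146 145 148 145 147 146]
 [144 145 147 146 150 147 146 148 148 148 147 147 148 146 147 146 147 146
  146 148 150 148 150 148 146 146]
 [147 147 146 147 145 147 147 148 146 145 145 149 149 146 147 147 147 149
  147 147 147 146 147 146 145 149]]
```

Fit: axis (0.569,-0.060), wedge tip at radius 200 mm and bearing 170.7°, jar bay at 35.1°, so it needs about 135.6° counter-clockwise. I'll push in the notch at 305° with shut fingers, along an arc of radius 142 mm. First I go above it.

```bash
python3 -m crank '[0,0.42,-0.674,0,0,0,0, 0,0.42,-0.674,0,0,0,0, 0,0.42,-0.674,0,0,0,0, 0,0.42,-0.674,0,0,0,0, 0,0.42,-0.674,0,0,0,0, 0,0.42,-0.674,0,0,0,0, 0,0.42,-0.674,0,0,0,0, 0,0.42,-0.674,0,0,0,0, 0,0.42,-0.674,0,0,0,0, 0,0.42,-0.674,0,0,0,0, 0,0.42,-0.674,0,0,0,0, 0,0.42,-0.674,0,0,0,0, 0,0.42,-0.674,0,0,0,0, 0,0.42,-0.674,0,0,0,0, 0,0.42,-0.674,0,0,0,0, 0,0.42,-0.674,0,0,0,0, 0,0.42,-0.674,0,0,0,0, 0,0.42,-0.674,0,0,0,0, 0,0.42,-0.674,0,0,0,0, 0,0.42,-0.674,0,0,0,0]' 30
python3 - <<'E'
from h import *
s=ctrl.read_state(); p=s["position"]; c=np.array([.569,-.060]); a=np.radians(305); print(p,s["eef_rot"],s["joint_pos"])
print((c+.142*np.array([np.cos(a),np.sin(a)])-p[:2])/.06)
E
```

```text
clock: 2.6
position: [0.6511, -0.1767, 0.2062]
eef_rot: [-0.357, -3.12, -0.0]
wrist_force: [0.2, 0.2, -0.3]
opening: 0.001
gripper_force: 0.0
[ 0.65111354 -0.1766967   0.20620348] [-3.56556922e-01 -3.12030130e+00 -4.31450134e-04] [ 0.19431287  0.51097592  0.04450996  1.49450716 -0.02414692  1.13765469
  1.58654564]
[-0.01109474  0.00628514]
```

```bash
python3 -m crank '[0,0,0,-0.4,0,0,0.96, 0,0,0,-0.4,0,0,0.96, 0,0,0,-0.4,0,0,0.96, 0,0,0,-0.4,0,0,0.96, 0,0,0,-0.4,0,0,0.96, 0,0,0,-0.2,0,0,0, 0,0,0,-0.2,0,0,0, 0,0,0,-0.2,0,0,0, 0,0,0,-0.2,0,0,0]'
python3 - <<'E'
from h import *
s=ctrl.read_state(); p=s["position"]; c=np.array([.569,-.060]); print(s["joint_pos"],p-[*c,0],np.degrees(np.arctan2(p[1]-c[1],p[0]-c[0])))
n=20
for k in range(2):
    a=np.radians(305+70*k+3.5*np.arange(n+1)); d=.142/.06*np.diff(np.c_[np.cos(a),np.sin(a)],axis=0); print(np.round(d,3).tolist())
cv2.imwrite("pics/s1.png",ctrl.camera("scene")[130:350,120:400])
E
```

```text
clock: 3.72
position: [0.6512, -0.1755, 0.0386]
eef_rot: [-0.942, 2.996, -0.001]
wrist_force: [-0.4, -0.0, 0.3]
opening: -0.003
gripper_force: 0.0
[ 0.31323893  0.6960213  -0.12883534  1.60467635  0.11039406  0.8471664
  2.3210362 ] [ 0.08218829 -0.11554689  0.0385863 ] -54.57582713328587
[[0.116, 0.086], [0.11, 0.093], [0.104, 0.1], [0.098, 0.106], [0.091, 0.112], [0.084, 0.117], [0.077, 0.122], [0.07, 0.127], [0.062, 0.131], [0.054, 0.134], [0.045, 0.137], [0.037, 0.14], [0.028, 0.142], [0.019, 0.143], [0.011, 0.144], [0.002, 0.145], [-0.007, 0.144], [-0.016, 0.144], [-0.024, 0.142], [-0.033, 0.141]]
[[-0.042, 0.138], [-0.05, 0.136], [-0.058, 0.132], [-0.066, 0.129], [-0.074, 0.124], [-0.081, 0.119], [-0.088, 0.114], [-0.095, 0.109], [-0.102, 0.103], [-0.108, 0.096], [-0.114, 0.089], [-0.119, 0.082], [-0.124, 0.075], [-0.128, 0.067], [-0.132, 0.059], [-0.135, 0.051], [-0.138, 0.043], [-0.14, 0.034], [-0.142, 0.026], [-0.144, 0.017]]
```

View pics/s1.png

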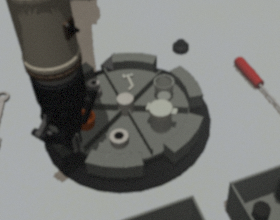

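The fingertip is in the notch by the bushing, with no contact force. Joint 7 is near its limit, so I'll roll the tool slowly the other way while sweeping.

```bash
python3 -m crank '[0,0.058,0.043,0,0,0,-0.1, 0,0.058,0.043,0,0,0,-0.1, 0,0.055,0.046,0,0,0,-0.1, 0,0.055,0.046,0,0,0,-0.1, 0,0.104,0.1,0,0,0,-0.1, 0,0.098,0.106,0,0,0,-0.1, 0,0.091,0.112,0,0,0,-0.1, 0,0.084,0.117,0,0,0,-0.1, 0,0.077,0.122,0,0,0,-0.1, 0,0.07,0.127,0,0,0,-0.1, 0,0.062,0.131,0,0,0,-0.1, 0,0.054,0.134,0,0,0,-0.1, 0,0.045,0.137,0,0,0,-0.1, 0,0.037,0.14,0,0,0,-0.1, 0,0.028,0.142,0,0,0,-0.1, 0,0.019,0.143,0,0,0,-0.1, 0,0.011,0.144,0,0,0,-0.1, 0,0.002,0.145,0,0,0,-0.1, 0,-0.003,0.072,0,0,0,-0.1, 0,0,0,0,0,0,0]'
python3 - <<'E'
from h import *
s=ctrl.read_state(); p=s["position"]; c=np.array([.569,-.060]); d=p[:2]-c; print(s["joint_pos"],np.hypot(*d),np.degrees(np.arctan2(d[1],d[0])))
t=ctrl.camera("top"); cv2.imwrite("pics/t2.png",cv2.resize(t[100:310,210:440],None,fx=2.5,fy=2.5,interpolation=cv2.INTER_CUBIC))
f,sc=fit(t,"top",(.569,-.060,np.radians(100))); print(f[:2],np.degrees(f[2]),sc)
E
```

```text
clock: 6.28
position: [0.711, -0.052, 0.0388]
eef_rot: [0.437, -3.111, -0.0]
wrist_force: [-0.5, -0.6, -0.1]
opening: 0.001
gripper_force: 0.0
[ 0.06869078  0.75098748 -0.05066507  1.49357644  0.04406132  0.8982143
  1.85388023] 0.1422557951687361 3.242176758104111
[ 0.5756914  -0.05822114] 96.34098479083725 0.30489530468227294
```

View pics/t2.png

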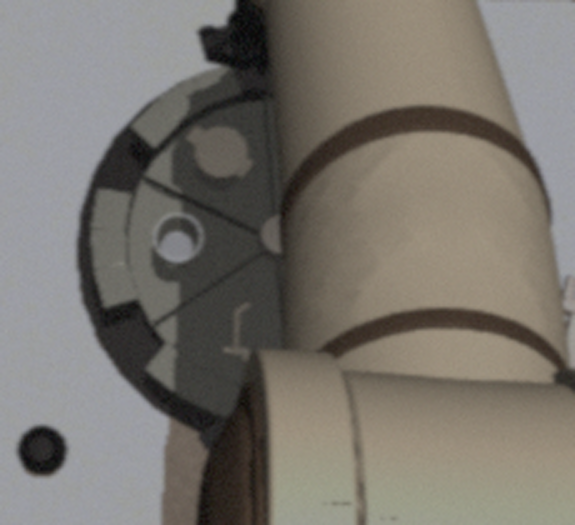

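The carousel looks unturned: the jar is still near 34° although the tip swept 58°. I need to check where the fingertip really is.

```bash
python3 - <<'E'
from h import *
s=ctrl.read_state(); p=s["position"]
print("tcp proj scene,top",proj("scene",p),proj("top",p), "prev",proj("scene",(.651,-.1755,.0386)))
i=ctrl.camera("scene")[120:330,120:400]; i=cv2.convertScaleAbs(i,alpha=1.8); cv2.imwrite("pics/s2.png",cv2.resize(i,None,fx=2.8,fy=2.8,interpolation=cv2.INTER_CUBIC))
print("crop",(proj("scene",p)-[120,120])*2.8, [ (proj("scene",(.569+.15*np.cos(a),-.06+.15*np.sin(a),.056))-[120,120])*2.8 for a in np.radians([5,35,65])])
E
```

```text
tcp proj scene,top [275.10423143 291.10361467] [316.98357161 130.12633737] prev [196.74749962 286.06974349]
crop [434.291848   479.09012109] [array([446.81455567, 468.18794706]), array([540.58399399, 402.0181922 ]), array([572.6969648 , 317.91194827])]
```

View pics/s2.png

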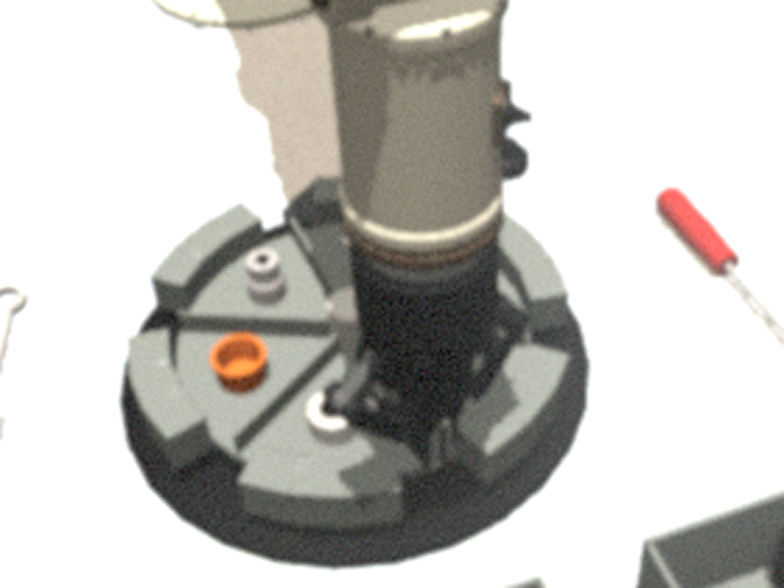

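The carousel stands exactly as before and the tip is now in the notch at 5°, yet it passed the lobe without force. The visible tip sits higher than its projection, so I'm zooming in on the fingers.

```bash
python3 - <<'E'
from h import *
s=ctrl.read_state(); p=s["position"]
ims=np.mean([ctrl.camera("scene").astype(float) for _ in range(4)],0)
i=ims[215:305,225:325]; i=np.clip(255*(i/255)**.5*1.1,0,255).astype(np.uint8)
j=cv2.resize(i,None,fx=6.5,fy=6.5,interpolation=cv2.INTER_CUBIC)
for z in (.0388,.056,.075):
    q=((proj("scene",(p[0],p[1],z))-[225,215])*6.5+3).astype(int); cv2.circle(j,tuple(int(v) for v in q),3,(0,0,255),-1); print(z,q)
cv2.imwrite("pics/s3.png",j)
E
```

```text
0.0388 [327 498]
0.056 [325 457]
0.075 [323 411]
```

View pics/s3.png

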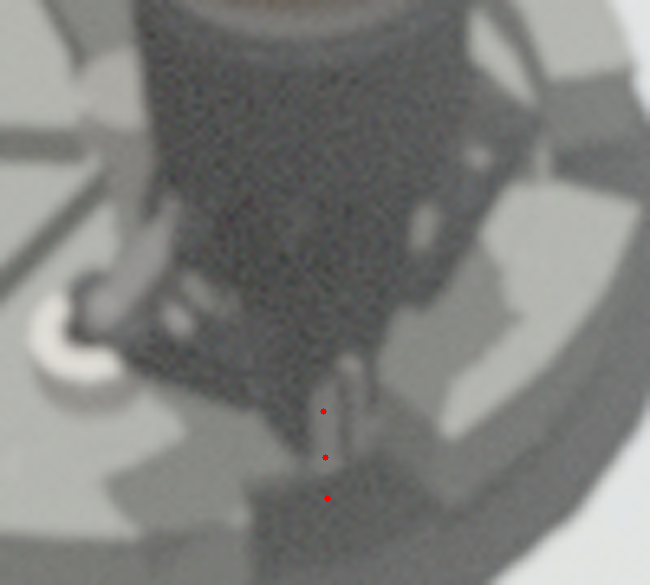

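The shut fingertip really ends about 15–18 mm above the reported TCP, so it slid just over the lobe tops. I'll lift, go back to the 305° notch (low items beside it) and go about 19 mm deeper.

```bash
python3 -m crank '[0,0,0,0.4,0,0,0, 0,0,0,0.2,0,0,0, 0,-0.25,-0.52,0,0,0,0.48, 0,-0.25,-0.52,0,0,0,0.48, 0,-0.25,-0.52,0,0,0,0.48, 0,-0.25,-0.52,0,0,0,0.48, 0,0,0,-0.3,0,0,0, 0,0,0,-0.2,0,0,0, 0,0,0,-0.1,0,0,0, 0,0,0,-0.1,0,0,0, 0,0,0,-0.1,0,0,0, 0,0,0,-0.1,0,0,0,0,0,0,0,0,0,0]'
python3 - <<'E'
from h import *
s=ctrl.read_state(); p=s["position"]; c=np.array([.569,-.060]); d=p[:2]-c; print(s["joint_pos"][6],np.hypot(*d),np.degrees(np.arctan2(d[1],d[0])))
i=np.mean([ctrl.camera("scene").astype(float) for _ in range(4)],0)[205:315,140:280]; i=np.clip(255*(i/255)**.5*1.1,0,255).astype(np.uint8)
j=cv2.resize(i,None,fx=5,fy=5,interpolation=cv2.INTER_CUBIC)
q=((proj("scene",p)-[140,205])*5+2).astype(int); cv2.circle(j,tuple(int(v) for v in q),3,(0,0,255),-1)
cv2.imwrite("pics/s4.png",j)
E
```

```text
clock: 8.2
position: [0.6506, -0.1772, 0.0202]
eef_rot: [0.948, -2.994, -0.001]
wrist_force: [0.6, 0.2, -0.8]
opening: 0.0
gripper_force: 0.0
2.330810115334333 0.142841650609626 -55.14917106857057
```

View pics/s4.png

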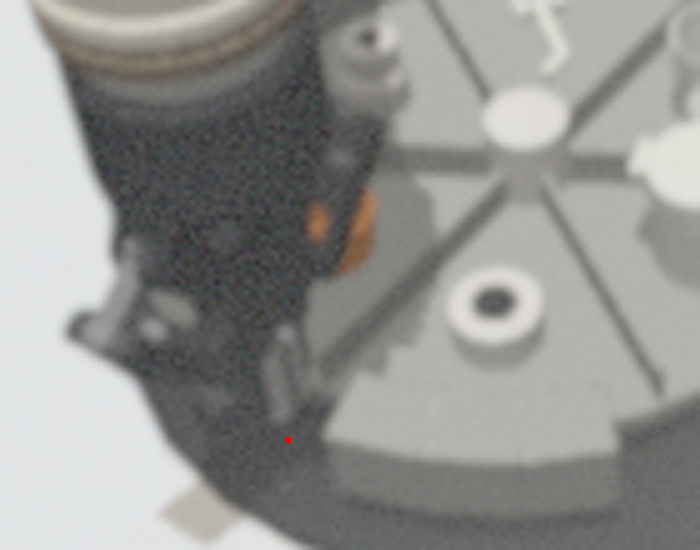

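The tip is now visibly down in the notch, bottom at about (285,420) and below the lobe top edge. I'll do a short push and check motion.

```bash
python3 -m crank '[0,0.058,0.043,0,0,0,-0.1, 0,0.058,0.043,0,0,0,-0.1, 0,0.055,0.046,0,0,0,-0.1, 0,0.055,0.046,0,0,0,-0.1, 0,0.052,0.05,0,0,0,-0.1, 0,0.052,0.05,0,0,0,-0.1, 0,0.049,0.053,0,0,0,-0.1, 0,0.049,0.053,0,0,0,-0.1]'
python3 - <<'E'
from h import *
s=ctrl.read_state(); p=s["position"]; c=np.array([.569,-.060]); d=p[:2]-c; print(s["joint_pos"][6],np.hypot(*d),np.degrees(np.arctan2(d[1],d[0])))
a=cv2.imread("pics/scene0.png"); b=ctrl.camera("scene")
def lid(i):
    h=i[215:275,255:330]; m=(h.min(2)>125); ys,xs=np.nonzero(m); return xs.mean()+255,ys.mean()+215,len(xs)
print(lid(a),lid(b))
A=cv2.cvtColor(a,cv2.COLOR_BGR2GRAY); B=cv2.cvtColor(b,cv2.COLOR_BGR2GRAY)
r=cv2.matchTemplate(B[230:300,200:300],A[256:280,226:252],cv2.TM_CCOEFF_NORMED); print(cv2.minMaxLoc(r),"ref loc",(26,26))
E
```

```text
clock: 9.4
position: [0.6769, -0.1541, 0.0208]
eef_rot: [0.736, -3.054, -0.0]
wrist_force: [-1.0, -0.1, 0.1]
opening: 0.0
gripper_force: 0.4
2.173679328630999 0.14315563082869695 -41.10760508397602
(np.float64(296.22151898734177), np.float64(234.0126582278481), 474) (np.float64(298.39468690702085), np.float64(231.42314990512335), 527)
(-0.38801297545433044, 0.7392306327819824, (44, 3), (32, 26)) ref loc (26, 26)
```

It moves: the spacer shifted 6 px right and the jar likewise. Continuing the arc.

```bash
python3 -m crank '[0,0.091,0.112,0,0,0,-0.1, 0,0.084,0.117,0,0,0,-0.1, 0,0.077,0.122,0,0,0,-0.1, 0,0.07,0.127,0,0,0,-0.1, 0,0.062,0.131,0,0,0,-0.1, 0,0.054,0.134,0,0,0,-0.1, 0,0.045,0.137,0,0,0,-0.1, 0,0.037,0.14,0,0,0,-0.1, 0,0.028,0.142,0,0,0,-0.1, 0,0.019,0.143,0,0,0,-0.1, 0,0.011,0.144,0,0,0,-0.1, 0,0.002,0.145,0,0,0,-0.1, 0,-0.007,0.144,0,0,0,-0.1, 0,-0.016,0.144,0,0,0,-0.1, 0,-0.024,0.142,0,0,0,-0.1, 0,-0.033,0.141,0,0,0,-0.1]'
python3 - <<'E'
from h import *
s=ctrl.read_state(); p=s["position"]; c=np.array([.569,-.060]); d=p[:2]-c; print(s["joint_pos"][6],np.hypot(*d),np.degrees(np.arctan2(d[1],d[0])))
E
```

```text
clock: 11.45
position: [0.7067, -0.0239, 0.0208]
eef_rot: [-0.303, 3.127, -0.0]
wrist_force: [0.1, -0.5, -0.0]
opening: -0.004
gripper_force: 0.5
1.749312927957926 0.14235666929694277 14.689691527242745
```

```bash
python3 -m crank '[0,-0.042,0.138,0,0,0,-0.1, 0,-0.05,0.136,0,0,0,-0.1, 0,-0.058,0.132,0,0,0,-0.1, 0,-0.066,0.129,0,0,0,-0.1, 0,-0.074,0.124,0,0,0,-0.1, 0,-0.081,0.119,0,0,0,-0.1, 0,-0.088,0.114,0,0,0,-0.1, 0,-0.095,0.109,0,0,0,-0.1, 0,-0.102,0.103,0,0,0,-0.1, 0,-0.108,0.096,0,0,0,-0.1, 0,-0.114,0.089,0,0,0,-0.1, 0,-0.119,0.082,0,0,0,-0.1, 0,-0.124,0.075,0,0,0,-0.1, 0,-0.128,0.067,0,0,0,-0.1, 0,-0.132,0.059,0,0,0,-0.1, 0,-0.135,0.051,0,0,0,-0.1, 0,-0.138,0.043,0,0,0,-0.1, 0,-0.07,0.017,0,0,0,-0.1, 0,0,0,0,0,0,0]'
python3 - <<'E'
from h import *
s=ctrl.read_state(); p=s["position"]; c=np.array([.569,-.060]); d=p[:2]-c; print(s["joint_pos"][6],np.hypot(*d),np.degrees(np.arctan2(d[1],d[0])))
n=ctrl.camera("top"),ctrl.camera("scene")
cv2.imwrite("pics/t5.png",n[0]); cv2.imwrite("pics/s5.png",n[1])
f,sc=fit(n[0],"top",(.569,-.060,np.radians(125))); print(f[:2],np.degrees(f[2]),sc)
v=np.vstack([cv2.resize(x,None,fx=2,fy=2,interpolation=cv2.INTER_CUBIC) for x in (n[0][110:310,210:440],)]); w=cv2.resize(n[1][150:320,140:360],None,fx=1.5,fy=1.5)
o=np.zeros((400,800,3),np.uint8); o[:400,:460]=v; o[:255,465:795]=w; cv2.imwrite("pics/c5.png",o)
E
```

```text
clock: 13.82
position: [0.6027, 0.0769, 0.0208]
eef_rot: [-0.187, -3.135, -0.0]
wrist_force: [0.3, 0.3, -0.0]
opening: -0.001
gripper_force: 0.0
1.3203792312071148 0.1410137193434587 76.16583512360529
[ 0.56885083 -0.06013957] 102.47191050187416 0.36438566529118643
```

View pics/c5.png

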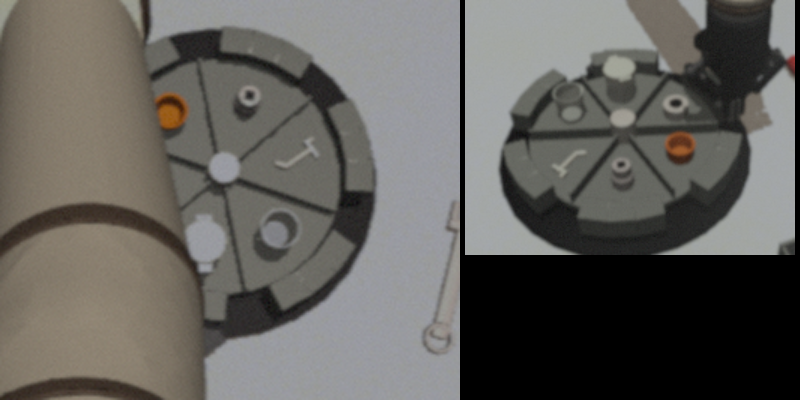

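The jar now stands almost at the front, at (205,240) in the crop, with all items upright. I'll measure the phase on the unoccluded right half of the rim, with the centre fixed.

```bash
cat >> h.py <<'E'
def phase(img,lo=-150,hi=0,guess=125,c=(.5691,-.0601)):
    g=cv2.cvtColor(img,cv2.COLOR_BGR2GRAY).astype(np.float32); K,R,t=cam("top")
    rr,aa=np.meshgrid(np.arange(.126,.149,.002),np.arange(lo,hi,.5),indexing="ij"); a=np.radians(aa)
    X=np.stack([c[0]+rr*np.cos(a),c[1]+rr*np.sin(a),np.full_like(a,.056)],-1); q=(X@R.T+t)@K.T; u=(q[...,:2]/q[...,2:]).astype(np.float32)
    v=cv2.remap(g,u[...,0],u[...,1],cv2.INTER_LINEAR); ph=np.arange(guess-20,guess+20,.1)
    sc=[np.corrcoef(v.ravel(),(abs((aa-f+30)%60-30)<19.5).ravel())[0,1] for f in ph]
    return ph[int(np.argmax(sc))],max(sc)
E
python3 - <<'E'
from h import *
a=cv2.imread("pics/top0.png"); b=cv2.imread("pics/t5.png")
print(phase(a,-180,180,35),phase(a,-150,0,35),phase(a,-150,-70,35),phase(a,-80,0,35))
print(phase(b),phase(b,-150,-70),phase(b,-80,0))
E
```

```text
(np.float64(35.09999999999993), np.float64(0.9221607856171299)) (np.float64(35.59999999999992), np.float64(0.937800568786592)) (np.float64(36.09999999999992), np.float64(0.9664675205583393)) (np.float64(35.09999999999993), np.float64(0.9247308055671037))
(np.float64(105.0), np.float64(0.8434684007409303)) (np.float64(105.0), np.float64(0.8861386124376536)) (np.float64(105.0), np.float64(0.805732813602806))
```

```bash
python3 - <<'E'
from h import *
b=cv2.imread("pics/t5.png")
print(phase(b,guess=160),phase(b,-150,-70,160),phase(b,-80,0,160))
a=np.radians([76.2,79.2,82.2,83.7,85.2]); print(np.round(.142/.06*np.diff(np.c_[np.cos(a),np.sin(a)],axis=0),3).tolist())
E
```

```text
(np.float64(162.59999999999872), np.float64(0.9421701791452822)) (np.float64(163.0999999999987), np.float64(0.9670126329679196)) (np.float64(162.09999999999874), np.float64(0.9243385018333106))
[[-0.121, 0.026], [-0.122, 0.02], [-0.061, 0.008], [-0.062, 0.006]]
```

Phase is about 162.1° after the 0.5° half-view bias, so 8.6° remain. I'll push most of it gently.

```bash
python3 -m crank '[0,-0.06,0.013,0,0,0,0, 0,-0.06,0.013,0,0,0,0, 0,-0.061,0.01,0,0,0,0, 0,-0.061,0.01,0,0,0,0, 0,-0.045,0.006,0,0,0,0, 0,0,0,0,0,0,0]'
python3 - <<'E'
from h import *
s=ctrl.read_state(); p=s["position"]; c=np.array([.569,-.060]); d=p[:2]-c; print(np.hypot(*d),np.degrees(np.arctan2(d[1],d[0])))
b=ctrl.camera("top"); print(phase(b,guess=170),phase(b,-150,-70,170),phase(b,-80,0,170))
E
```

```text
clock: 14.68
position: [0.5855, 0.0799, 0.0207]
eef_rot: [-0.187, -3.135, -0.0]
wrist_force: [0.4, 0.1, -0.2]
opening: -0.001
gripper_force: 0.0
0.1409140369226485 83.27714295171397
(np.float64(169.5999999999989), np.float64(0.935017301339009)) (np.float64(169.5999999999989), np.float64(0.9623321016980497)) (np.float64(169.09999999999891), np.float64(0.9167494819860547))
```

```bash
python3 -m crank '[0,-0.027,0.003,0,0,0,0, 0,-0.027,0.003,0,0,0,0, 0,0,0,0,0,0,0, 0,0.05,0.0,0,0,0,0, 0,0.06,0,0,0,0,0, 0,0,0,0.3,0,0,0, 0,0,0,0.6,0,0,0, 0,0,0,0.8,0,0,0, 0,0,0,0.8,0,0,0, 0,0,0.8,0.2,0,0,0, 0,-0.2,0.9,0,0,0,0, 0,-0.2,0.9,0,0,0,0, 0,-0.2,0.9,0,0,0,0, 0,-0.2,0.9,0,0,0,0, 0,0,0,0,0,0,0]'
python3 - <<'E'
from h import *
b=ctrl.camera("top"); cv2.imwrite("pics/t6.png",b)
for x,g in((b,170),(cv2.imread("pics/top0.png"),35)): print([round(phase(x,l,h,g)[0],1) for l,h in((-180,180),(-150,0),(-150,-70),(-80,0),(0,90),(90,180))],phase(x,-180,180,g)[1])
f,sc=fit(b,"top",(.569,-.060,np.radians(170))); print(f[:2],np.degrees(f[2]),sc)
gr=b[140:250,240:400]; print(b[190:235,300:318].max(2)[::4,::2])
# jar lid: bright low-saturation blob
m=cv2.inRange(b[205:262,285:345].min(2),112,255); n,l,st,ce=cv2.connectedComponentsWithStats(m)
for k in range(1,n):
    if st[k,4]>30: q=ce[k]+[285,205]; X=atz("top",q,.082)[:2]-[.5691,-.0601]; print(st[k],q,np.hypot(*X),np.degrees(np.arctan2(X[1],X[0])))
E
```

```text
clock: 16.6
position: [0.538, 0.3515, 0.1841]
eef_rot: [-0.172, -3.136, -0.007]
wrist_force: [-0.4, -0.2, -0.5]
opening: 0.002
gripper_force: 0.0
[np.float64(169.6), np.float64(170.6), np.float64(171.1), np.float64(170.1), np.float64(169.1), np.float64(169.1)] 0.921216797792845
[np.float64(35.1), np.float64(35.6), np.float64(36.1), np.float64(35.1), np.float64(34.1), np.float64(34.6)] 0.9221607856171299
[ 0.56922455 -0.06027125] 169.93021433045118 0.7601275468547769
[[105 105 105 106 107 105 106 114 147]
 [ 57  47  49  44  56  52  62 113 157]
 [108 106 107 104 102  96  78  59 114]
 [107 105 111 106 110 107  95  86  56]
 [108 107 106 108 106 107  85  75  66]
 [107 108 108 106  89  89 106 107 108]
 [107 111 100  82 105 106 108 106 106]
 [102  81 102 107 109 109 114 121 128]
 [ 91 106 109 109 107 112 135 146 152]
 [107 104 107 105 122 153 156 156 154]
 [103 107 106 106 149 158 154 153 157]
 [107 106 104  80 142 157 154 158 156]]
[ 0  0  8 10 42] [288.92857143 209.38095238] 0.07257126381325323 118.58039462707718
[ 22  13  22  29 442] [317.69004525 231.31221719] 0.07635763733429832 174.15595427024965
```

```bash
python3 - <<'E'
from h import *
for f,(r0,r1,c0,c1),ph in(("top0",(140,185,275,320),35.1),("t6",(205,262,285,345),169.8)):
    b=cv2.imread(f"pics/{f}.png"); m=cv2.inRange(b.min(axis=2)[r0:r1,c0:c1],130,255)
    o=cv2.morphologyEx(m,cv2.MORPH_OPEN,cv2.getStructuringElement(cv2.MORPH_ELLIPSE,(11,11)))
    for z in(.078,.082):
        ys,xs=np.nonzero(o); q=np.array([xs.mean()+c0,ys.mean()+r0]); X=atz("top",q,z)[:2]-[.5691,-.0601]
        print(f,z,len(xs),q,np.hypot(*X)*1e3,np.degrees(np.arctan2(X[1],X[0]))-ph)
    print((m[::2,::1]>0).astype(int) if f=="t6" else "")
# scene: lid in final
b=ctrl.camera("scene"); cv2.imwrite("pics/s6.png",b)
for a in (170,172,174): print(a,proj("scene",(.5691+.077*np.cos(np.radians(a)),-.0601+.077*np.sin(np.radians(a)),.082)))
m=cv2.inRange(b.min(axis=2)[170:240,205:285],125,255); n,l,st,ce=cv2.connectedComponentsWithStats(m)
print([(st[k].tolist(),(ce[k]+[205,170]).round(1).tolist()) for k in range(1,n) if st[k,4]>40])
E
```

```text
top0 0.078 308 [298.30844156 160.13311688] 80.44000851468336 0.7165873858587943
top0 0.082 308 [298.30844156 160.13311688] 79.63198448928932 1.3153717796053286

t6 0.078 344 [317.61337209 230.97093023] 75.11937797383256 4.4195733054961295
t6 0.082 344 [317.61337209 230.97093023] 75.72110628630128 4.189805767280802
[[0 0 0 ... 0 0 0]
 [0 0 0 ... 0 0 0]
 [0 0 0 ... 0 0 0]
 ...
 [0 0 0 ... 0 0 0]
 [0 0 0 ... 0 0 0]
 [0 0 0 ... 0 0 0]]
170 [239.68612992 194.22730749]
172 [238.34811949 194.42219898]
174 [237.01587426 194.64702041]
[([0, 0, 80, 35, 1592], [244.1, 180.7]), ([22, 18, 20, 15, 228], [236.6, 195.2]), ([65, 41, 15, 10, 58], [277.3, 215.8]), ([33, 53, 14, 11, 125], [244.5, 228.0])]
```

```bash
python3 - <<'E'
from h import *
H={}
for f,n,(r0,r1,c0,c1) in(("top0","top",(184,205,311,333)),("t6","top",(184,205,311,333)),("scene0","scene",(220,238,234,257)),("s6","scene",(220,238,234,257))):
    b=cv2.imread(f"pics/{f}.png"); m=cv2.inRange(b.min(axis=2)[r0:r1,c0:c1],125,255); ys,xs=np.nonzero(m); q=np.array([xs.mean()+c0,ys.mean()+r0]); H[f]=q; print(f,len(xs),q,atz(n,q,.066))
print("hub tri",tri(H["t6"],H["s6"]))
b=cv2.imread("pics/scene0.png"); m=cv2.inRange(b.min(axis=2)[222:252,262:305],120,255); o=cv2.morphologyEx(m,cv2.MORPH_OPEN,np.ones((5,9),np.uint8)); ys,xs=np.nonzero(o); j0=np.array([xs.mean()+262,ys.mean()+222]); print(j0,len(xs))
for t,s,h in(((298.31,160.13),j0,("top0","scene0")),((317.61,230.97),(236.6,195.2),("t6","s6"))):
    J=tri(t,s)-tri(H[h[0]],H[h[1]]); print("jar-hub",J,np.hypot(*J[:2]),np.degrees(np.arctan2(J[1],J[0])))
T=np.array([.3717,-.0277]); print("wedge bearing", [np.degrees(np.arctan2(T[1]-y,T[0]-x)) for x,y in((.5691,-.0601),(.5693,-.0603),(.5705,-.0615))])
E
```

```text
top0 170 [321.87647059 193.13529412] [ 0.5716508 -0.0612855  0.066    ]
t6 176 [321.9375     193.04545455] [ 0.5718354 -0.0614045  0.066    ]
scene0 122 [244.52459016 228.06557377] [ 0.57243769 -0.0623722   0.066     ]
s6 125 [244.52 228.04] [ 0.57236927 -0.06236007  0.066     ]
hub tri [ 0.57188887 -0.06178254  0.06537255]
[279.97658863 237.04013378] 299
jar-hub [0.06145552 0.0485689  0.01647465] 0.0783308307879357 38.31966609910769
jar-hub [-0.07816514  0.00915169  0.01635773] 0.0786990585518505 173.3221281076897
wedge bearing [np.float64(170.67893928955982), np.float64(170.6317440011927), np.float64(170.3508342360905)]
```

By triangulation from the hub the jar is at 173.3° (its bay centre at 169.8°) and the wedge at about 170.5°. The jar sits about 3° off-centre in its bay. I'll ease the carousel back about 1.2° to centre it better, using the same notch and its other lobe end.

```bash
python3 -m crank '[0,0.157,-0.755,0,0,0,0, 0,0.157,-0.755,0,0,0,0, 0,0.157,-0.755,0,0,0,0, 0,0.157,-0.755,0,0,0,0, 0,0.157,-0.755,0,0,0,0, 0,0.157,-0.755,0,0,0,0, 0,0,0,0,0,0,0, 0,0,0,-0.6,0,0,0, 0,0,0,-0.6,0,0,0, 0,0,0,-0.6,0,0,0, 0,0,0,-0.4,0,0,0, 0,0,0,-0.2,0,0,0, 0,0,0,-0.2,0,0,0, 0,0,0,-0.12,0,0,0, 0,0,0,0,0,0,0]'
cat >m.py <<'E'
from h import *
s=ctrl.read_state(); p=s["position"]; d=p[:2]-[.569,-.060]; b=ctrl.camera("top")
print(np.hypot(*d),np.degrees(np.arctan2(d[1],d[0])),phase(b,guess=170),phase(b,-150,-70,170),phase(b,-80,0,170))
E
python3 m.py
```

```text
clock: 18.58
position: [0.5979, 0.0722, 0.0196]
eef_rot: [-0.188, -3.136, 0.0]
wrist_force: [0.3, -0.0, 0.2]
opening: -0.005
gripper_force: 0.0
0.1353157318946704 77.65077746641484 (np.float64(170.59999999999883), np.float64(0.9336509817844383)) (np.float64(171.0999999999988), np.float64(0.9622698391449521)) (np.float64(170.09999999999886), np.float64(0.913755292819718))
```

```bash
python3 -m crank '[0,0.01,0.1,0,0,0,0, 0,0.035,-0.008,0,0,0,0, 0,0.035,-0.008,0,0,0,0, 0,0.03,-0.008,0,0,0,0, 0,0,0,0,0,0,0]'; python3 m.py
```

```text
clock: 19.25
position: [0.6048, 0.0765, 0.0196]
eef_rot: [0.188, 3.136, -0.0]
wrist_force: [-0.5, 0.5, 0.8]
opening: 0.004
gripper_force: 0.0
0.1411039068407212 75.30972692878323 (np.float64(170.59999999999883), np.float64(0.9339741088181344)) (np.float64(171.0999999999988), np.float64(0.9616827152398869)) (np.float64(170.09999999999886), np.float64(0.9146425858648257))
```

```bash
python3 -m crank '[0,0.03,-0.008,0,0,0,0, 0,0.03,-0.008,0,0,0,0, 0,0,0,0,0,0,0]'; python3 m.py
```

```text
clock: 19.68
position: [0.6084, 0.0757, 0.0196]
eef_rot: [0.188, 3.136, 0.0]
wrist_force: [-0.4, 0.7, 0.6]
opening: 0.001
gripper_force: 0.0
0.1413204948128017 73.82569583417747 (np.float64(170.59999999999883), np.float64(0.9330481157029102)) (np.float64(171.0999999999988), np.float64(0.9608159230661788)) (np.float64(170.09999999999886), np.float64(0.9138413098258126))
```

```bash
python3 -m crank '[0,0.03,-0.009,0,0,0,0, 0,0.03,-0.009,0,0,0,0, 0,0,0,0,0,0,0]'; python3 m.py
```

```text
clock: 20.1
position: [0.6118, 0.0746, 0.0196]
eef_rot: [-0.188, -3.136, 0.0]
wrist_force: [-0.5, 0.0, 0.0]
opening: 0.001
gripper_force: 0.1
0.14123123478161997 72.35970974617162 (np.float64(169.5999999999989), np.float64(0.9345724968580682)) (np.float64(170.09999999999886), np.float64(0.9635233581680569)) (np.float64(169.09999999999891), np.float64(0.915444077775536))
```

Moved back by 1°, and now balanced. Backing off, withdrawing, and a final numeric check.

```bash
python3 -m crank '[0,-0.06,0.02,0,0,0,0, 0,-0.06,0.02,0,0,0,0, 0,0,0,0.3,0,0,0, 0,0,0,0.6,0,0,0, 0,0,0,0.8,0,0,0, 0,0,0,0.8,0,0,0, 0,0,0.8,0.2,0,0,0, 0,-0.2,0.9,0,0,0,0, 0,-0.2,0.9,0,0,0,0, 0,-0.2,0.9,0,0,0,0, 0,-0.2,0.9,0,0,0,0, 0,0,0,0,0,0,0, 0,0,0,0,0,0,0]'
python3 - <<'E'
from h import *
b=ctrl.camera("top"); s=ctrl.camera("scene"); a=cv2.imread("pics/top0.png")
print([round(phase(b,l,h,170)[0],1) for l,h in((-180,180),(-150,0))])
m=cv2.inRange(b.min(axis=2)[205:262,285:345],130,255); o=cv2.morphologyEx(m,cv2.MORPH_OPEN,cv2.getStructuringElement(cv2.MORPH_ELLIPSE,(11,11))); ys,xs=np.nonzero(o); jt=(xs.mean()+285,ys.mean()+205)
m=cv2.inRange(s.min(axis=2)[170:240,205:285],125,255); n,l,st,ce=cv2.connectedComponentsWithStats(m)
k=min((k for k in range(1,n) if 100<st[k,4]<400),key=lambda k:abs(ce[k][1]-25)); js=ce[k]+[205,170]
J=tri(jt,js)-tri((321.9,193.1),(244.52,228.05)); print(jt,js,J,np.degrees(np.arctan2(J[1],J[0])))
d=cv2.absdiff(a,b).max(2); print("diff driver,knob,wrench",d[145:235,170:192].mean(),d[265:295,215:240].mean(),d[205:290,415:460].mean())
E
```

```text
clock: 21.78
position: [0.5568, 0.3409, 0.1826]
eef_rot: [0.187, 3.135, -0.0]
wrist_force: [-0.0, -0.5, 0.3]
opening: 0.003
gripper_force: 0.0
[np.float64(169.1), np.float64(169.6)]
(np.float64(316.9570200573066), np.float64(230.8595988538682)) [237.24782609 195.13913043] [-0.07787991  0.01036655  0.01639499] 172.41795979507523
diff driver,knob,wrench 6.311616161616161 6.173333333333333 6.153725490196078
```

```bash
python3 -c "
from rig import ctrl
print(ctrl.job_done())"
```

```text
the job is handed in; nothing more can be done
None
```

The job is handed in: the flip-top jar is at the front, about 172° against the wedge at 170.5° (its bay centre about 169°), with the carousel at rest and the arm clear. My first push slid over the lobe tops without turning it, and the tools around the organiser have not moved.

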